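# Tip the tile press block face up and square it to the guide batten

### The arm

A 6-joint arm with a two-finger parallel gripper is mounted at the origin on the work surface. World frame = base frame: x ahead of the robot, y to its left, z up, the work surface at z = 0. Lengths are in m, angles in rad, forces in N, time in s.
With the tool pointing down it reaches from about 0.375 to 0.975 m from the base axis. Payload 3.8 kg.
Tool frame: the origin (TCP) lies midway between the tips of the shut fingers; the grasp point (between the pads) lies 19 mm behind it; x points along the fingers, y is the direction in which the jaws open and shut, and the axes are right-handed (so a half turn about x gives the same grasp; the last joint's range is limited). The gripper opens to 88 mm and grips with 3 to 60 N. Pads are 18 mm wide; open, the fingers measure 123 mm over their backs; the gripper's body (75 mm by 187 mm) begins 45 mm behind the grasp point.
Start: joints at [1.118, 0.264, 1.604, -0, 1.274, -0.037], TCP at [0.273, 0.617, 0.239] pointing down, gripper open.
Joint ranges: [-2.63, 2.63], [-0.94, 2.18], [0.31, 2.57], [-1.31, 4.45], [0, 2.66], [-2.55, 2.55]. Speed limits (rad/s): [2.57, 2.57, 3.14, 3.14, 3.14, 3.14].

### API

Orientations are given as a rotation vector (axis times angle).
In Python, from cell import manip, inverse_kinematics, cams, order gives the robot as it stands. Calls block until the motion is done:
- manip.move_pose(position, orientation): joint-space move of the TCP to a pose.
- manip.move_linear(position, rate=0.15, rot=None): straight line of the TCP; rot=None keeps the orientation; rate is the mean speed in m/s.
- manip.set_joints(angles): joint-space move.
- manip.set_gripper(opening, force=None): finger opening in m; force is the grip in N (None keeps the last); returns when the fingers have stopped.
- manip.dwell(seconds).
- inverse_kinematics(position, orientation): joint angles nearest the present ones, or None.
- manip.state(): the state.
- cams.capture(name): name is "scene" or "top"; returns a dict with "image" (384x512x3 uint8, blue, green, red), "z_map" (384x512 float32, m along the optical axis (not along the pixel's ray), 0 where there is no reading), "intrinsics" (3x3 intrinsics, pixels), "position" and "orientation" of the camera in the world. Camera axes: x right, y down, z forward; pixel columns grow to the right and rows downward; lengths in m; the calibration is good to about 2 mm. A picture is of the moment at which its call begins.
A pose or a line that the arm cannot do raises manip.IKError and nothing moves.
- order.close_job(): hands the job in, once; it reports no verdict.
The state is a dict: "clock": time; "joint_pos": joint angles; "joint_velocities": joint speeds; "tau": joint torques, N m; "tool_pos": TCP position; "tcp_rot": TCP orientation; "contact_force": force on the tool from outside, world axes, zero at the start; "moment": the same for the moment, N m; "gripper_width": finger opening in m.
Only numpy, scipy, OpenCV 4.12 (cv2) and the standard library are available. Lean on these libraries where they do the work, as an engineer would, in place of code of your own. Each camera call takes 0.05 s, during which the arm holds its last target.

### The job

A wooden tile press block with a rosette carved in one side is standing on its edge on the pottery bench, carved side towards the robot. Push it over backwards so that it lies flat with the carved side facing up, then push it along the bench until the edge that was its top sits flush along the long wooden guide batten. Only push it with the fingers, never lifting or carrying it, and leave everything else on the bench where it is.

Things in the scene. Friction and masses are not known exactly. Their poses are not given: they have to be found in the camera images.
- press_block: Loose wooden tile press block, about 0.28 kg, 42 mm thick (own x), 110 mm wide (own y), 100 mm tall (own z), standing on its underside; origin at the centre of that underside. Own -x points out of the carved side (starts roughly towards the robot): a rosette in a recess 8 mm deep inside a 12 mm wide rim. Own +x points out of the plain back. Own z points up while it stands.
- block_centre (a point): Centre of the press block, 50 mm along its own z from its origin; 50 mm above the bench while standing, 21 mm lying flat. Once it lies on its back, own z points roughly away from the robot, towards the batten, and its former underside is the near end, 42 mm high.
- carved_face (a point): Centre of the rim plane of the press block's carved side, 21 mm from the block's centre along own -x; 42 mm above the bench once it lies carved side up. Pushed near the top of this side towards own +x, the block tips rather than slides and, past about 23 degrees, falls onto its back by itself.
- back_face (a point): Centre of the press block's plain back (21 mm from the centre along own +x); on the bench once it lies carved side up.
- top_left (a point): Middle of the thickness at the +y end of the press block's top face (own x 0, y +55, z 100 mm): one end of the edge that must come flush with the batten.
- top_right (a point): The same at the -y end of the top face (own x 0, y -55, z 100 mm).
- guide_batten: Straight light wooden batten screwed to the bench across the far side of the work area: 30 mm wide (own x), 660 mm long (own y), 30 mm high (own z). Origin at the centre of its underside; its face towards the robot is the plane own x = -15 mm. It cannot move. Own x points away from the robot.
- plain_block: Bystander: plain wooden block of the same wood, standing, 50 x 70 x 130 mm tall, no carving; origin at the centre of its underside. It may stand left or right of the middle, on the other side from the press block.
- snake_figure: Bystander: small grey clay-coloured snake figure on a coil, 46 mm across, 60 mm tall, in the middle between the two blocks' paths; origin at the centre of its underside.
- phone: Bystander: dark phone lying flat, 150 x 72 x 9 mm (own x, y, z), origin at the centre of its underside.
- glaze_jar: Bystander: lidded glaze jar, 72 mm across, 85 mm tall, on the left; origin at the centre of its underside.
- bowl: Bystander: terracotta bowl, 110 mm across, 50 mm tall, on the right; origin at the centre of its underside.
- cup: Bystander: white cup, 72 mm across, 80 mm tall, on the right near the end of the batten; origin at the centre of its underside.
- wooden_rib: Bystander: flat dark wooden rib, 100 x 55 x 7 mm, on the left near the end of the batten; origin at the centre of its underside.

How it is judged:
By the outcome, as a careful person would: the job done as asked, in the order asked, and still so for the second after the job is handed in, with the robot touching nothing.
It also fails if it takes over 46 s, if anything falls off the work surface, if the arm or the gripper's body presses on something with over 40 N, if the wrist force passes 120 N, or if a joint passes its speed limit or range.

## Working session

There is one attempt and no reset: what is moved stays moved. The work goes in short steps, each a Python script; the robot and the scene stay as the last script left them, time stands still between calls to the robot, and variables do not carry over. Pictures are saved under pics/ and viewed, and the job is handed in when it is done.

```bash
ls; mkdir -p pics; python3 - <<'E'
from cell import manip,cams
import cv2,numpy as np
s=manip.state();print(s)
for n in("scene","top"):
    c=cams.capture(n);cv2.imwrite(f"pics/{n}0.png",c["image"]);np.savez(f"{n}0.npz",**c)
    print(n,c["intrinsics"],c["position"],c["orientation"],(c["z_map"]>0).mean())
E
```

```text
pics
{'clock': 0.0, 'joint_pos': array([ 1.11812320e+00,  2.64730509e-01,  1.60534609e+00,  6.78892493e-06,
        1.27372522e+00, -3.68807075e-02]), 'joint_velocities': array([-4.88669512e-04, -2.08411200e-05,  2.93973601e-04, -2.03714404e-03,
        7.77177761e-04,  1.44232682e-03]), 'tau': array([ 7.00690325e-04, -5.02125013e+01, -3.56868482e+01,  7.27324071e-02,
        2.97728449e-02, -1.77223187e-04]), 'tool_pos': array([0.27232035, 0.61685566, 0.23741835]), 'tcp_rot': array([ 0.32447004,  1.54662292, -0.32785447]), 'contact_force': array([-0.65860763, -0.22921966,  0.23668372]), 'moment': array([-0.02440877,  0.010338  , -0.00175032]), 'gripper_width': 0.08808187083039162}
scene [[410.40704791   0.         255.45341798]
 [  0.         410.40704791 195.3851032 ]
 [  0.           0.           1.        ]] [1.33820696 0.49208039 0.82976343] [-1.23520387 -2.19788738  1.05950155] 0.9958445231119791
top [[401.994316     0.         250.2634916 ]
 [  0.         401.994316   192.74193759]
 [  0.           0.           1.        ]] [ 0.33114546 -0.01552116  1.43994609] [-2.14432826  2.10787129 -0.16997439] 0.9959055582682291
```

View pics/scene0.png

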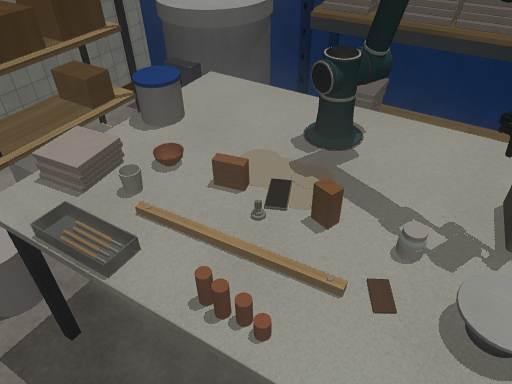

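View pics/top0.png

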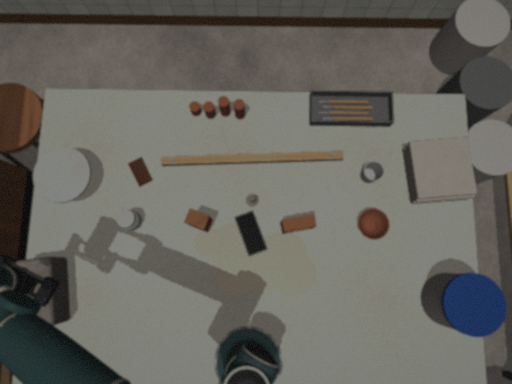

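The top view shows the press block on the right at about (298,222), the plain block at (198,219), the snake at (252,199), the phone at (250,233) and the batten along row ~158. Next I'll measure the block and the batten.

```bash
cat > h.py <<'E'
import numpy as np,cv2
from scipy.spatial.transform import Rotation as R
def cloud(c):
    K=c["intrinsics"];z=c["z_map"];h,w=z.shape
    u,v=np.meshgrid(np.arange(w),np.arange(h))
    p=np.stack([(u-K[0,2])/K[0,0]*z,(v-K[1,2])/K[1,1]*z,z],-1)
    P=p@R.from_rotvec(c["orientation"]).as_matrix().T+c["position"]
    P[z<=0]=np.nan
    return P
def ray(c,uv,z):
    K=c["intrinsics"];uv=np.atleast_2d(uv).astype(float)
    d=np.c_[(uv-[K[0,2],K[1,2]])/[K[0,0],K[1,1]],np.ones(len(uv))]@R.from_rotvec(c["orientation"]).as_matrix().T
    return c["position"]+d*((z-c["position"][2])/d[:,2])[:,None]
def rect(P):
    (cx,cy),(a,b),_=r=cv2.minAreaRect(P[:,:2].astype(np.float32)*1000)
    return np.round(cv2.boxPoints(r),1).tolist(),round(cx,1),round(cy,1),round(a,1),round(b,1)
def line(P): # robust x=a+b*y
    return cv2.fitLine(P[:,:2].astype(np.float32),cv2.DIST_HUBER,0,.001,.001).ravel()
E
python3 - <<'E'
from h import *
for n in("scene","top"):
    c=np.load(f"{n}0.npz");P=cloud(c)
    t=(abs(P[...,0]-.5)<.4)&(abs(P[...,1])<.5)
    print(n,"bench z",np.nanmedian(P[t][:,2]))
    m=(P[...,2]>.006)&(P[...,0]>.3)&(P[...,0]<1)&(abs(P[...,1])<.5)
    k,l,st,ce=cv2.connectedComponentsWithStats(m.astype(np.uint8))
    for i in range(1,k):
        if st[i,4]<15:continue
        Q=P[l==i];hi=np.percentile(Q[:,2],97);T=Q[Q[:,2]>hi-.008]
        print(st[i],"z",round(hi,4),"all",rect(Q)[1:],"top",rect(T))
E
```

```text
scene bench z -0.0014255909065457595
[153 143  31  23 543] z 0.0496 all (472.6, -423.7, 107.9, 110.2) top ([[396.1000061035156, -419.79998779296875], [465.6000061035156, -499.1000061035156], [550.0, -425.20001220703125], [480.5, -345.8999938964844]], 473.1, -422.5, 112.1, 105.4)
[ 212  153   37   37 1087] z 0.1 all (467.6, -160.4, 49.0, 113.2) top ([[431.29998779296875, -110.9000015258789], [455.8999938964844, -219.6999969482422], [501.79998779296875, -209.39999389648438], [477.1000061035156, -100.5]], 466.5, -160.1, 47.0, 111.6)
[118 164  25  30 576] z 0.0786 all (653.3, -421.5, 73.1, 69.0) top ([[603.0999755859375, -420.29998779296875], [649.2000122070312, -471.6000061035156], [703.5999755859375, -422.70001220703125], [657.5, -371.3999938964844]], 653.3, -421.5, 73.1, 69.0)
[ 311  177   33   51 1227] z 0.1296 all (471.2, 177.2, 74.3, 55.8) top ([[433.1000061035156, 153.6999969482422], [483.20001220703125, 135.10000610351562], [508.1000061035156, 202.10000610351562], [458.1000061035156, 220.8000030517578]], 470.6, 177.9, 71.6, 53.4)
[264 179  28  31 513] z 0.0108 all (438.0, 1.7, 15
[... 4810 characters left out ...]
5] z 0.0524 all (472.3, -423.9, 107.3, 107.5) top ([[396.70001220703125, -425.8999938964844], [475.0, -499.5], [548.2000122070312, -421.6000061035156], [469.8999938964844, -348.0]], 472.5, -423.8, 106.9, 107.5)
[235 211  33  46 665] z 0.0149 all (434.4, -0.3, 152.4, 72.5) top ([[350.20001220703125, 5.400000095367432], [376.20001220703125, -60.79999923706055], [518.0999755859375, -5.199999809265137], [492.1000061035156, 61.099998474121094]], 434.2, 0.1, 152.4, 71.2)
[280 214  37  20 493] z 0.1038 all (470.0, -159.4, 51.0, 113.3) top ([[434.5, -111.5999984741211], [456.5, -219.89999389648438], [497.70001220703125, -211.5], [475.70001220703125, -103.19999694824219]], 466.1, -161.5, 42.1, 110.5)
```

```bash
python3 - <<'E'
import cv2
a=cv2.imread("pics/top0.png")[140:270,150:400];cv2.imwrite("pics/topc.png",cv2.resize(a,None,fx=3.2,fy=3.2,interpolation=2))
a=cv2.imread("pics/scene0.png")[130:300,120:360];cv2.imwrite("pics/scenec.png",cv2.resize(a,None,fx=3.2,fy=3.2,interpolation=2))
E
```

```text
(no output)
```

View pics/topc.png

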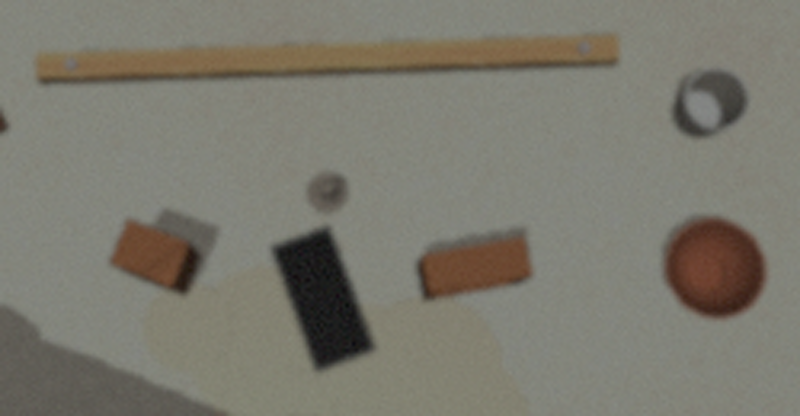

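View pics/scenec.png

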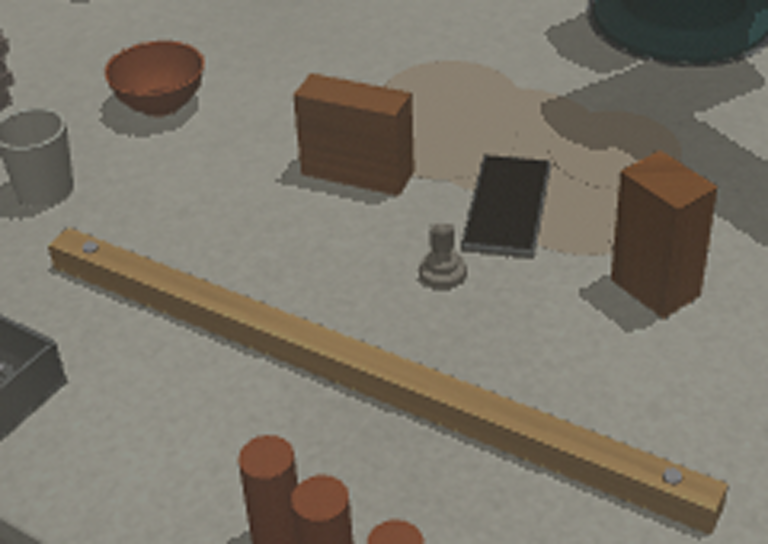

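```bash
cat >> h.py <<'E'
def rot(psi,s=1):
    f=np.array([np.cos(psi),np.sin(psi),0]);l=np.array([-f[1],f[0],0])
    return R.from_matrix(np.c_[[0,0,-1],s*l,s*f]).as_rotvec()
def fw(psi): return np.array([np.cos(psi),np.sin(psi),0])
E
python3 - <<'E'
from h import *
from cell import manip,inverse_kinematics as ik
psi=np.radians(11.4)
face=np.array([.4445,-.1655,0]);p=face-fw(psi)*.035
j=manip.state()["joint_pos"]
for s in(1,-1): print(s,ik([*p[:2],.2],rot(psi,s)),ik([*p[:2],.091],rot(psi,s)),ik([.6,-.16,.018],rot(np.radians(2.8),s)))
E
```

```text
1 [-4.53903992e-01 -1.53958484e-01  2.11649949e+00 -4.44089210e-16
  1.17905165e+00 -2.22366785e+00] [-4.53903992e-01 -2.76488877e-02  2.22325517e+00 -4.44089210e-16
  9.45986374e-01 -2.22366785e+00] [-3.00711895e-01  3.81742217e-01  1.89565331e+00 -4.44089210e-16
  8.64197121e-01 -1.92037744e+00]
-1 [-4.53903992e-01 -1.53958484e-01  2.11649949e+00 -4.44089210e-16
  1.17905165e+00  9.17924800e-01] [-4.53903992e-01 -2.76488877e-02  2.22325517e+00 -4.44089210e-16
  9.45986374e-01  9.17924800e-01] [-3.00711895e-01  3.81742217e-01  1.89565331e+00 -4.44089210e-16
  8.64197121e-01  1.22121521e+00]
```

```bash
python3 - <<'E'
from h import *
from cell import manip,cams
psi=np.radians(11.4)
face=np.array([.4445,-.1655,0]);p=face-fw(psi)*.035
j=manip.state()["joint_pos"].copy();j[0]=-.45;j[3]=0;j[5]=.918
manip.set_gripper(.07);manip.set_joints(j)
manip.move_pose([p[0],p[1],.2],rot(psi,-1))
manip.move_linear([p[0],p[1],.092],rate=.12)
s=manip.state();print(s["clock"],s["tool_pos"],s["contact_force"],s["gripper_width"])
for n in("scene","top"):cv2.imwrite(f"pics/{n}1.png",cams.capture(n)["image"])
a=cv2.imread("pics/scene1.png")[110:240,160:360];b=cv2.imread("pics/top1.png")[150:280,200:400]
cv2.imwrite("pics/c1.png",cv2.resize(np.hstack([a,b]),None,fx=2,fy=2,interpolation=2))
E
```

```text
5.8583 [ 0.41092026 -0.17275999  0.09264524] [0.23012718 0.81797791 0.65255432] 0.06986296729251372
```

View pics/c1.png

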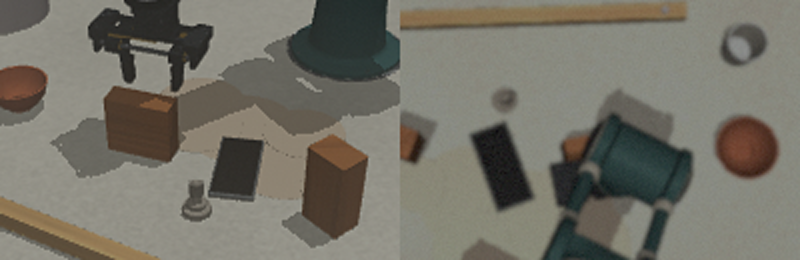

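The scene picture shows both fingers just behind the block on its carved side, above and clear of everything else. Now I'll tip it.

```bash
python3 - <<'E'
from h import *
from cell import manip,cams
psi=np.radians(11.4)
p0=manip.state()["tool_pos"].copy();p0[2]=.092
for d in(.024,.04,.055,.064,.072,.078):
    manip.move_linear(p0+fw(psi)*d,rate=.06)
    s=manip.state();print(s["clock"],d,s["tool_pos"],s["contact_force"])
for n in("scene","top"):
    c=cams.capture(n);cv2.imwrite(f"pics/{n}2.png",c["image"]);np.savez(f"{n}2.npz",**c)
a=cv2.imread("pics/scene2.png")[110:240,160:360];b=cv2.imread("pics/top2.png")[150:280,200:400]
cv2.imwrite("pics/c2.png",cv2.resize(np.hstack([a,b]),None,fx=2,fy=2,interpolation=2))
E
```

```text
6.525 0.024 [ 0.43464523 -0.16796618  0.09181467] [-0.9278014  -0.45953247 -0.36376647]
6.9417 0.04 [ 0.4507234  -0.16490482  0.09203558] [-0.29231407  0.01795324  0.16552983]
7.3417 0.055 [ 0.46544975 -0.16186678  0.09203839] [ 0.41940303  0.38939452 -0.42531626]
7.6417 0.064 [ 0.47420815 -0.16015722  0.09206518] [-0.84869265 -0.0778486   0.0635864 ]
7.925 0.072 [ 0.4821042  -0.15858116  0.09209747] [ 0.21354771 -0.48321677  0.25164432]
8.175 0.078 [ 0.48794907 -0.15741235  0.09209951] [-0.06636387 -0.55248704  0.99973958]
```

View pics/c2.png

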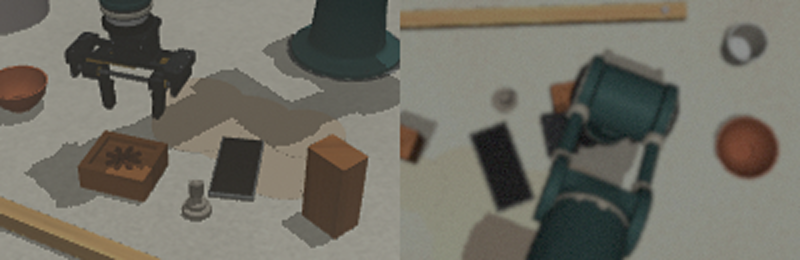

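The block now lies on its back, rosette up, in front of the batten. Next I'll retract, then measure its pose.

```bash
python3 - <<'E'
from h import *
from cell import manip,cams
psi=np.radians(11.4)
p0=manip.state()["tool_pos"].copy()
manip.move_linear(p0-fw(psi)*.075,rate=.15)
for n in("scene","top"):
    c=cams.capture(n);cv2.imwrite(f"pics/{n}3.png",c["image"]);np.savez(f"{n}3.npz",**c)
    P=cloud(c)
    m=(P[...,2]>.035)&(P[...,2]<.06)&(P[...,0]>.47)&(P[...,0]<.67)&(P[...,1]>-.28)&(P[...,1]<-.05)
    print(n,m.sum(),rect(P[m]))
print(manip.state()["clock"],manip.state()["tool_pos"])
a=cv2.imread("pics/scene3.png")[110:240,160:360];b=cv2.imread("pics/top3.png")[150:280,200:400]
cv2.imwrite("pics/c3.png",cv2.resize(np.hstack([a,b]),None,fx=2,fy=2,interpolation=2))
E
```

```text
scene 488 ([[477.29998779296875, -101.5999984741211], [500.20001220703125, -211.60000610351562], [603.2000122070312, -190.1999969482422], [580.4000244140625, -80.19999694824219]], 540.3, -145.9, 105.2, 112.3)
top 470 ([[479.70001220703125, -102.5999984741211], [502.1000061035156, -211.3000030517578], [600.5, -191.0], [578.0999755859375, -82.30000305175781]], 540.1, -146.8, 100.5, 111.0)
9.025 [ 0.41516134 -0.17244948  0.0924473 ]
```

View pics/c3.png

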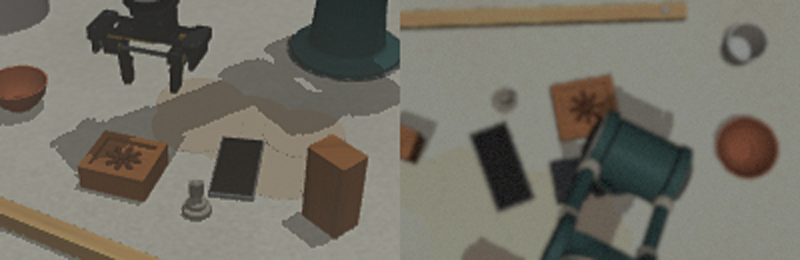

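```bash
python3 - <<'E'
from h import *
from cell import manip,cams
psi=np.radians(11.6);pb=np.radians(2.8);n=fw(pb)
P0=np.array([.4905,-.1568,0])
z=np.array([0,0,.018])
q=P0-fw(psi)*.035+z
manip.move_linear([q[0],q[1],.092],rate=.15,rot=rot(psi,-1))
manip.move_linear(q,rate=.1)
def rep(t):
    s=manip.state();print(t,round(s["clock"],2),s["tool_pos"].round(4),s["contact_force"].round(1))
rep("down")
manip.move_linear(P0-fw(psi)*.011+z,rate=.06);rep("near")
P1=P0+n*.07
manip.move_linear(P1-n*.009+z,rate=.04,rot=rot(pb,-1));rep("rotated")
manip.move_linear(P0+n*.095-n*.009+z,rate=.05);rep("close")
for m in("scene","top"):
    c=cams.capture(m);cv2.imwrite(f"pics/{m}4.png",c["image"]);np.savez(f"{m}4.npz",**c)
    P=cloud(c)
    k=(P[...,2]>.037)&(P[...,2]<.055)&(P[...,0]>.56)&(P[...,0]<.71)&(P[...,1]>-.28)&(P[...,1]<-.05)
    print(m,k.sum(),rect(P[k]))
a=cv2.imread("pics/scene4.png")[130:260,120:320];b=cv2.imread("pics/top4.png")[130:260,200:400]
cv2.imwrite("pics/c4.png",cv2.resize(np.hstack([a,b]),None,fx=2,fy=2,interpolation=2))
E
```

```text
down 10.35 [ 0.4566 -0.1641  0.0184] [-0.1 -0.8  0.3]
near 10.9 [ 0.4802 -0.1588  0.018 ] [ 0.1  0.3 -0.3]
rotated 12.85 [ 0.5514 -0.1539  0.0181] [-0.5  0.4 -0.8]
close 13.5 [ 0.5772 -0.1526  0.0182] [ 0.3 -1.2  0.1]
scene 516 ([[567.5, -92.19999694824219], [569.5999755859375, -205.6999969482422], [693.0999755859375, -203.39999389648438], [691.0, -89.9000015258789]], 630.3, -147.8, 123.5, 113.6)
top 65 ([[622.7000122070312, -81.19999694824219], [631.7000122070312, -202.89999389648438], [707.2999877929688, -197.39999389648438], [698.4000244140625, -75.5999984741211]], 665.0, -139.3, 75.9, 122.1)
```

View pics/c4.png

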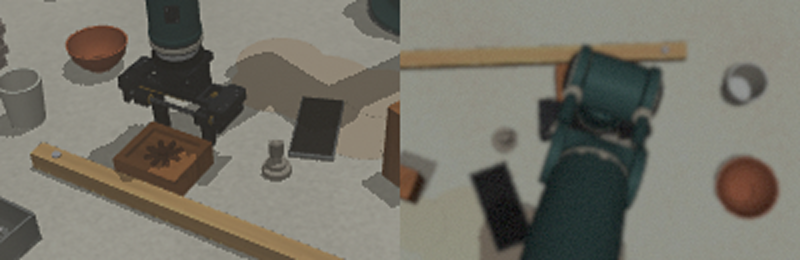

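The block is flat with its carving up, close to the batten and nearly parallel to it. Now the final push, with a force stop.

```bash
python3 - <<'E'
from h import *
from cell import manip,cams
pb=np.radians(2.8);n=fw(pb)
p=manip.state()["tool_pos"].copy();p[2]=.018
d=0
while d<.026:
    d+=.003 if d<.006 else .0015
    manip.move_linear(p+n*d,rate=.03)
    s=manip.state();f=s["contact_force"]@n
    print(round(d,4),round(s["clock"],2),s["tool_pos"].round(4),round(f,1),s["moment"].round(2))
    if f<-14:break
manip.dwell(.2);print(manip.state()["contact_force"],manip.state()["moment"])
E
```

```text
0.003 13.86 [ 0.5798 -0.1525  0.018 ] -0.4 [0.   0.16 0.  ]
0.006 14.11 [ 0.5827 -0.1523  0.018 ] -1.4 [-0.01  0.35 -0.02]
0.0075 14.36 [ 0.5841 -0.1522  0.0179] -1.5 [-0.05  0.41  0.02]
0.009 14.61 [ 0.5859 -0.1521  0.018 ] -2.0 [0.02 0.29 0.02]
0.0105 14.86 [ 0.5874 -0.1521  0.018 ] -0.4 [-0.04  0.33  0.01]
0.012 15.11 [ 0.5876 -0.152   0.018 ] -5.4 [-0.09  0.86 -0.02]
0.0135 15.36 [ 0.5875 -0.152   0.0179] -9.4 [-0.23  1.42  0.  ]
0.015 15.61 [ 0.5876 -0.152   0.0179] -13.7 [-0.3   2.08 -0.07]
0.0165 15.86 [ 0.5875 -0.152   0.0178] -17.5 [-0.41  2.69 -0.09]
[-17.44423337  -2.8127572   13.98205491] [-0.41246547  2.71356806 -0.08090205]
```

It stopped against the batten at TCP x = 0.5875, with even load on both fingers. I'll back off and check.

```bash
python3 - <<'E'
from h import *
from cell import manip,cams
pb=np.radians(2.8);n=fw(pb)
p=manip.state()["tool_pos"].copy();p[2]=.018
manip.move_linear(p-n*.05,rate=.1)
q=p-n*.06;manip.move_linear([q[0],q[1],.25],rate=.2)
j=manip.state()["joint_pos"].copy();j[0]=1.0;manip.set_joints(j)
s=manip.state();print(s["clock"],s["tool_pos"],s["contact_force"])
for m in("scene","top"):
    c=cams.capture(m);cv2.imwrite(f"pics/{m}5.png",c["image"]);np.savez(f"{m}5.npz",**c)
    P=cloud(c)
    k=(P[...,2]>.037)&(P[...,2]<.055)&(P[...,0]>.56)&(P[...,0]<.73)&(P[...,1]>-.28)&(P[...,1]<-.05)
    print(m,k.sum(),rect(P[k]))
a=cv2.imread("pics/scene5.png")[150:260,140:290];b=cv2.imread("pics/top5.png")[130:240,250:400]
cv2.imwrite("pics/c5.png",cv2.resize(np.hstack([a,b]),None,fx=2.6,fy=2.6,interpolation=2))
E
```

```text
20.4833 [0.27610871 0.47453931 0.24841542] [ 0.34454508 -0.36166652 -0.51057964]
scene 461 ([[594.5999755859375, -92.69999694824219], [599.2000122070312, -206.3000030517578], [703.2000122070312, -202.10000610351562], [698.5999755859375, -88.5]], 648.9, -147.4, 104.1, 113.8)
top 476 ([[592.5, -233.39999389648438], [711.9000244140625, -236.6999969482422], [716.7999877929688, -57.5], [597.4000244140625, -54.20000076293945]], 654.6, -145.5, 179.3, 119.5)
```

View pics/c5.png

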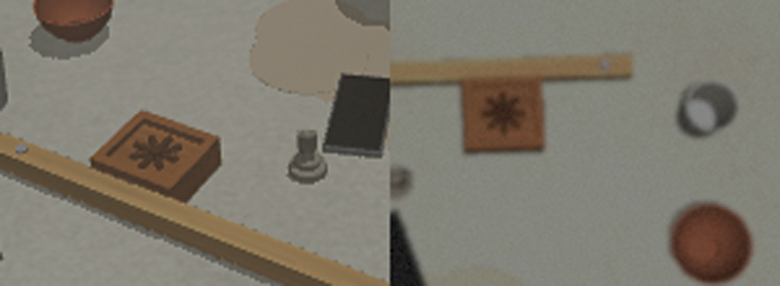

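View pics/top5.png

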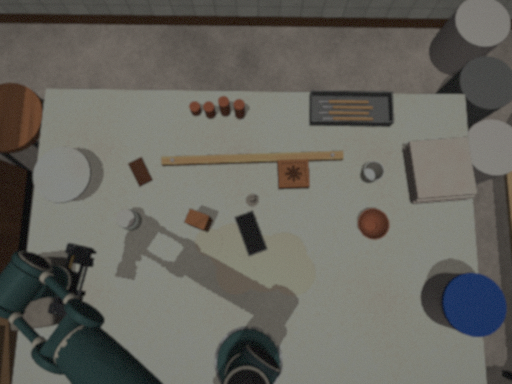

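The rosette faces up at about (293,174), and the block's far edge meets the batten with no visible gap. I'll run a colour-mask check of the block's angle and the gap, and check whether anything else moved.

```bash
python3 - <<'E'
from h import *
c=np.load("top5.npz");im=c["image"];hsv=cv2.cvtColor(im,cv2.COLOR_BGR2HSV)
roi=np.s_[150:195,270:318]
print(hsv[180,293],hsv[158,293],hsv[180,262])
m=np.zeros(im.shape[:2],np.uint8);h=hsv[roi];m[roi]=((h[...,0]<=14)&(h[...,1]>90))*255
cn=max(cv2.findContours(m,0,cv2.CHAIN_APPROX_NONE)[0],key=cv2.contourArea)[:,0]
print("block",rect(ray(c,cn,.042)))
Q=ray(c,cn,.042)
far=Q[(Q[:,0]>.685)&(abs(Q[:,1]+.148)<.045)];near=Q[(Q[:,0]<.61)&(abs(Q[:,1]+.148)<.045)]
for n,e in(("far",far),("near",near)):
    b=np.polyfit(e[:,1]+.148,e[:,0],1);print(n,b[1].round(4),"yaw",np.degrees(-np.arctan(b[0])).round(2))
P=cloud(c);k=(abs(P[...,2]-.032)<.006)&(abs(P[...,0]-.707)<.05)&(abs(P[...,1])<.34)&((P[...,1]>-.05)|(P[...,1]<-.25))
print("batten",rect(P[k]))
A=cloud(np.load("top0.npz"));B=P
for n,x,y,r,zz in(("plain",.47,.178,.07,.12),("snake",.554,-.003,.035,.02),("phone",.436,0,.09,.006),("jar",.474,.427,.05,.075),("bowl",.4725,-.424,.065,.03),("cup",.653,-.422,.05,.07),("rib",.6536,.4095,.065,.006)):
    o=[]
    for X in(A,B):
        kk=(np.hypot(X[...,0]-x,X[...,1]-y)<r)&(X[...,2]>zz);o.append(X[kk][:,:2].mean(0)*1000)
    print(n,(o[1]-o[0]).round(1))
E
```

```text
[ 12 134  74] [ 16 115 126] [ 37  17 135]
block ([[595.5, -91.30000305175781], [597.2999877929688, -202.10000610351562], [699.2000122070312, -200.39999389648438], [697.4000244140625, -89.5999984741211]], 647.4, -145.8, 101.9, 110.8)
far 0.6963 yaw 3.6
near 0.5971 yaw 2.5
batten ([[674.9000244140625, 328.8999938964844], [706.4000244140625, -330.20001220703125], [738.2999877929688, -328.70001220703125], [706.7999877929688, 330.3999938964844]], 706.6, 0.1, 32.0, 659.8)
plain [-0.2 -0.2]
snake [0.6 0.2]
phone [-0.3 -0.8]
jar [ 0.1 -0.2]
bowl [-0.3  0.3]
cup [-0.2 -1.1]
rib [-1.4  1.2]
```

```bash
python3 - <<'E'
from cell import manip,order
order.close_job();print(manip.state()["clock"])
E
```

```text
the job is handed in; nothing more can be done
the job is handed in; nothing more can be done
```

The press block is lying flat with its carved side up and its former top edge against the guide batten. I handed the job in at about 20.6 s on the robot's clock, with the arm well clear.

I tipped the block backwards by pushing the top of its carved side with two spread fingers. Then I pushed its near end along the bench, turning it about 9° to match the batten, until it stopped against the batten at about 17 N. It was never gripped or lifted.

- **Angle:** the block's two edges measured 2.5° and 3.6° in the top camera, against about 2.8° for the batten.
- **Gap:** the picture shows none. The measured far edge came out 2–3 mm short of the batten face I worked out. That is about one pixel and within the camera calibration, and the hard stop in the final push agrees with contact.
- **Other items:** the seven listed items besides the batten shifted by less than 2 mm between the first and last pictures, which is measurement noise.
- **Poor reading:** the last top-camera depth outline of the block was unusable because it merged with the batten, so I used a colour outline instead.

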